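# Tip the drained vial trays onto their backs

### The arm

A 6-joint arm with a two-finger parallel gripper is mounted at the origin on the work surface. World frame = base frame: x ahead of the robot, y to its left, z up, the work surface at z = 0. Lengths are in mm, angles in rad, forces in N, time in s.
With the tool pointing down it reaches from about 400 to 925 mm from the base axis. Payload 12.5 kg.
Tool frame: the origin (TCP) lies on the mounting face of the last link; the fingertips stand 190 mm ahead of it and the grasp point (between the pads) lies 171 mm ahead of it; z points along the fingers, y is the line along which they close (so a half turn about z gives the same grasp; the last joint's range is limited). The gripper opens to 95 mm and grips with 3 to 60 N. Pads are 20 mm wide; open, the fingers measure 119 mm over their backs; the gripper's body (75 mm by 180 mm) begins 59 mm behind the grasp point.
Start: joints at [-1.335, 0.491, 1.559, -0, 1.092, -0.106], TCP at [209.509, -588.839, 404.761] pointing down, gripper open.
Joint ranges: [-3.1, 3.1], [-0.84, 2.19], [0.05, 2.79], [-1.13, 4.28], [0.06, 2.93], [-2.69, 2.69]. Speed limits (rad/s): [2.22, 2.22, 2.79, 3.14, 3.14, 3.14].

### API

Orientations are given as [roll, pitch, yaw] about the fixed x, y, z axes, in that order (R = Rz(yaw) Ry(pitch) Rx(roll)).
In Python, from cell import env gives the robot as it stands.
- The arm moves only by the tool carry_out, never from a script. Its argument "series" is a list of rows, each a list of 5 numbers: the shift along the tool's x, y, z in m, then the turn about the tool's z in degrees, then the opening, from 0 (shut) to 1 (fully open). A call has 1 to 20 rows; each row is the pose to reach, as a shift and turn from the pose commanded when the call began, along the tool's axes at that moment; what a row does not reach only later rows make up. A row lasts 1/8 s, in which the tool goes at most 62.5 mm and 10.7 degrees, less where a joint would pass 70% of its speed; a pose out of reach is approached as far as the arm can. A call with a gripper value outside its range is refused whole. The fingers move at their own pace and stop on an object; the grip force is fixed at half the most. Time passes only in rows, so rows that repeat a pose let the fingers close. It gives the time, the measured TCP pose, the force, the opening and the grip force at its end, in the units of the state.
- env.state(): the state, without advancing time (a new reading comes with each control period).
- env.read_camera(name): name is "side" or "top"; returns (picture, depth): 384x512x3 uint8, red, green, blue; 384x512 float32, mm along the optical axis (not along the pixel's ray), 0 where there is no reading.
- env.get_calibration(name): a dict with "intrinsics" (3x3 intrinsics, pixels), "cam_to_world" (4x4, takes a point from camera to world coordinates). Camera axes: x right, y up, looking along -z (the intrinsics and any distortion apply to the point x, -y, -z); pixel columns grow to the right and rows downward; lengths in mm; the calibration is good to about 2 mm. A picture is of the moment at which its call begins. get_calibration takes no time and is no camera call.
- env.job_done(): hands the job in; it is judged then, once.
The state is a dict: "t": time; "joints": joint angles; "qvel": joint speeds; "tau": joint torques, N m; "eef_pos": TCP position; "tcp_rot": TCP orientation; "ft_force": force on the tool from outside, world axes, zero at the start; "moment": the same for the moment, N m; "opening": opening from 0.0 (shut) to 1.0 (fully open); "grip_force": force on a finger pad.
Only numpy, scipy, OpenCV 4.12 (cv2) and the standard library are available. Lean on these libraries where they do the work, as an engineer would, in place of code of your own. Each camera call takes 0.05 s, during which the arm holds its last target. There are 200 camera calls.

### The job

Two empty white vial trays have been left standing on edge on the rubber drying mat to drain. Without lifting them, push each of them over onto its closed back so that it lies flat on the mat with its open compartments facing up. Leave the tray that already lies flat, and all the other things on the bench, undisturbed.

Things in the scene. Friction and masses are not known exactly. Their poses are not given: they have to be found in the camera images.
- tray_a: Empty white vial tray, 108 x 72 x 35 mm, about 150 g, one 108 x 72 face open (6 x 4 cells of 15 mm, walls 2.5), the other closed. It starts standing on a long edge: 72 mm high, 108 wide, 35 deep. Origin: middle of the underside it stands on. Own x axis: out of the open face (roughly towards or away from the robot); y: along the width; z up. When it lies open side up, x points up.
- tray_a_center (a point): Centre of tray_a's block, axes as tray_a; 40 mm above the bench while it stands on the mat, 21.5 mm lying flat. Pushed on the open face near the top, against its x axis, the tray turns over its lower rear edge and, past a lean of about 27 degrees, falls by itself onto its closed face.
- tray_b: Second tray, identical to tray_a, with the same origin and axes, standing elsewhere on the mat and facing roughly the other way.
- tray_b_center (a point): Centre of tray_b's block, axes as tray_b; 40 mm above the bench while it stands on the mat, 21.5 mm when it lies flat on it.
- mat: Black rubber drying mat fixed to the bench, 320 (x) x 600 (y) x 4 mm. Origin: centre of its underside, on the bench.
- full_tray: Bystander: a tray of the same kind, already lying flat between the two standing ones with small vials in it, 108 x 72 mm, 47 mm high over the vial caps, 350 g. Origin: centre of its underside, y along its length, z up.
- vial: Bystander: crimp-cap glass vial standing on the mat, 23 mm across, 75 mm high, easily knocked over. Origin: centre of its underside.
- jar: Bystander: amber jar with white cap, 66 mm across, 95 mm high, left of the mat. Origin: centre of its underside.
- beaker: Bystander: glass beaker, 68 mm across, 85 mm high, right of the mat. Origin: centre of its underside.
- wash_bottle: Bystander: clear plastic bottle, 60 mm across, 140 mm high, right of the mat. Origin: centre of its underside.
- tip_box: Bystander: grey box 85 x 120 x 50 mm, left of the mat. Origin: centre of its underside.
- spatula: Bystander: thin steel lab spatula, 180 mm long, lying on the bench left of the mat. Origin: middle of its underside, x along its length.
Mind the look-alikes: they are no part of the job. What is shaped like the tray_a but red or turquoise is not meant.

How it is judged:
By the outcome, as a careful person would: the job done as asked, in the order asked, and still so for the second after the job is handed in, with the robot touching nothing.
It also fails if it takes over 46 s, if anything falls off the work surface, if the arm or the gripper's body presses on something with over 40 N, if the wrist force passes 120 N, or if a joint passes its speed limit or range.

## Working session

There is one attempt and no reset: what is moved stays moved. The work goes in short steps, Python scripts to look and compute and a tool call to move; the robot and the scene stay as the last step left them, time stands still between calls to the robot, and variables do not carry over. Pictures are saved under pics/ and viewed, at most 10 in all, crops included, and the job is handed in when it is done.

Besides the shell and the picture viewer there is one more tool, called after "Request:" by a JSON object that holds its "method" and its "body". carry_out: Moves the arm, as the interface text tells. Its arguments: {"type":"object","properties":{"series":{"type":"array","items":{"type":"array","items":{"type":"number"}}}},"required":["series"]}

```bash
mkdir -p pics
cat > h.py <<'E'
from cell import env
import numpy as np, cv2
def shot(n,f):
    p,d=env.read_camera(n); cv2.imwrite(f'pics/{f}.png',p[:,:,::-1]); np.savez(f'pics/{f}.npz',p=p,d=d); return p,d
def pts(d,n):
    c=env.get_calibration(n);K=c['intrinsics'];T=np.array(c['cam_to_world'])
    v,u=np.mgrid[:d.shape[0],:d.shape[1]]
    P=np.stack([(u-K[0][2])/K[0][0]*d,-(v-K[1][2])/K[1][1]*d,-d,np.ones_like(d)],-1)
    return (P@T.T)[...,:3]
E
python3 - <<'E'
from h import *
for n in('top','side'):
    shot(n,n+'0'); c=env.get_calibration(n); print(np.round(c['intrinsics'],1).tolist(),np.round(c['cam_to_world'],2).tolist(),list(c))
print(env.state())
E
```

```text
[[390.7, 0.0, 257.1], [0.0, 390.7, 196.8], [0.0, 0.0, 1.0]] [[-0.0, 0.99, -0.11, 265.04], [-1.0, -0.01, -0.01, -7.41], [-0.01, 0.11, 0.99, 1489.34], [0.0, 0.0, 0.0, 1.0]] ['intrinsics', 'cam_to_world']
[[414.3, 0.0, 255.9], [0.0, 414.3, 197.4], [0.0, 0.0, 1.0]] [[-0.84, 0.42, -0.34, 47.25], [-0.54, -0.64, 0.55, 670.27], [0.01, 0.65, 0.76, 965.99], [0.0, 0.0, 0.0, 1.0]] ['intrinsics', 'cam_to_world']
{'t': 0.1, 'joints': array([-1.33455709e+00,  4.91516635e-01,  1.55938380e+00, -1.42542067e-05,
        1.09174120e+00, -1.05560063e-01]), 'qvel': array([ 0.00185059, -0.00063962, -0.00072052,  0.00124859, -0.00037398,
       -0.00026478]), 'tau': array([ 4.20667115e-03, -6.13623691e+01, -2.58606684e+01,  6.94424543e-02,
        4.70070890e-02, -4.62357934e-05]), 'eef_pos': array([ 209.52731717, -588.80551417,  404.21092968]), 'tcp_rot': array([-3.14054818e+00, -9.79527405e-05,  3.41805822e-01]), 'ft_force': array([-0.61832071,  0.28941669,  0.03089768]), 'moment': array([-0.02823117, -0.01017513,  0.00942595]), 'grip_force': 0.0, 'opening': 0.9976397438674166}
```

View pics/top0.png

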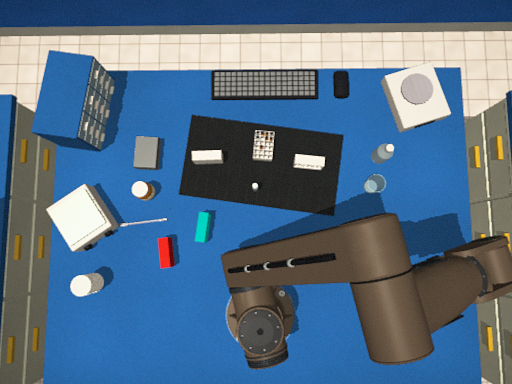

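View pics/side0.png

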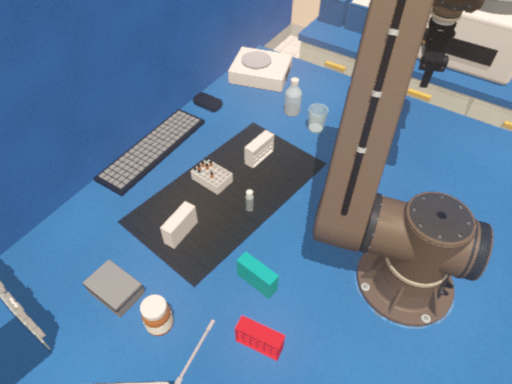

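Run:
```python
from h import *
z=np.load('pics/top0.npz');p,d=z['p'],z['d'];P=pts(d,'top')
for nm,(u0,u1,v0,v1) in dict(L=(185,230,143,172),R=(288,330,148,176),full=(250,278,126,164),vial=(248,262,178,194)).items():
    q=P[v0:v1,u0:u1].reshape(-1,3); c=p[v0:v1,u0:u1].reshape(-1,3).astype(int)
    print(nm,'zmax',np.percentile(q[:,2],99))
    zt=62 if nm in 'LR' else 25
    m=(q[:,2]>zt)
    if m.sum()<4: continue
    r=cv2.minAreaRect(q[m,:2].astype(np.float32)); print(m.sum(),q[m].mean(0).round(1),np.round(r[0],1),np.round(r[1],1),r[2],np.round(cv2.boxPoints(r),0).tolist())
s=np.load('pics/side0.npz')['p']
a=cv2.resize(p[140:180,180:340],None,fx=5,fy=5,interpolation=2)
b=cv2.resize(s[190:260,140:220],(400,350),interpolation=2);c=cv2.resize(s[115:185,220:300],(400,350),interpolation=2)
cv2.imwrite('pics/crop.png',np.vstack([a,np.hstack([b,c])])[:,:,::-1])
```

```text
L zmax 80.21535597168341
303 [579.3 190.5 102.5] [460.1  88.6] [422.3 103.4] 39.96722412109375 [[265.0, -7.0], [331.0, -87.0], [655.0, 185.0], [589.0, 264.0]]
R zmax 82.10221044861731
285 [ 559.3 -182.9  100.5] [446.8 -89.3] [105.1 384.6] 50.47342300415039 [[265.0, -7.0], [562.0, -252.0], [629.0, -171.0], [332.0, 74.0]]
full zmax 52.10570064775764
314 [635.4 -17.6  55. ] [477.8  -2.6] [ 72.1 422.9] 84.80780792236328 [[264.0, -19.0], [685.0, -58.0], [692.0, 14.0], [270.0, 52.0]]
vial zmax 1166.5142318072067
38 [452.5  13.2 180.1] [371.7   8.6] [214.9  19.1] 3.45702862739563 [[264.0, 12.0], [265.0, -7.0], [480.0, 6.0], [478.0, 25.0]]
```

View pics/crop.png

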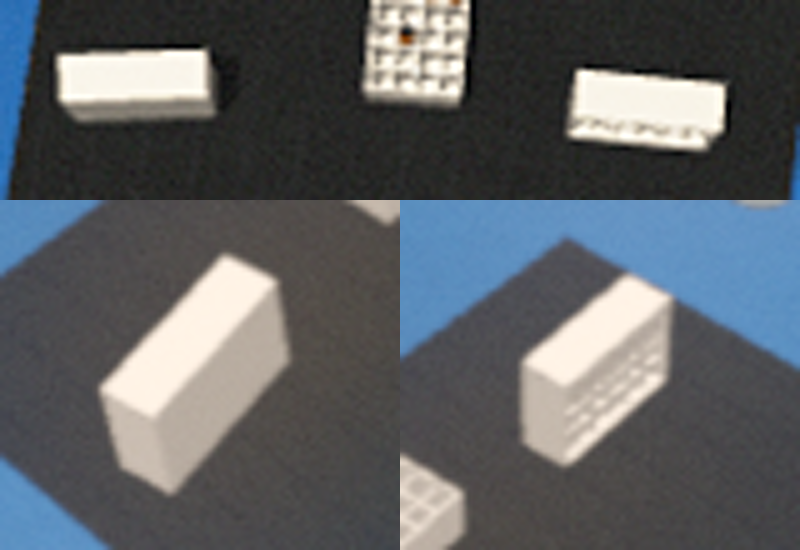

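The crop shows the right tray (309,161) with its cells towards the robot, so it is pushed away. The left tray (207,157) shows its closed back to the robot, so it is pushed towards the robot. Look-alikes that are not meant: the full tray (263,145), red (165,252) and turquoise (203,226).

Run:
```python
from h import *
z=np.load('pics/top0.npz');p,d=z['p'],z['d'];P=pts(d,'top')
for nm,(u0,u1,v0,v1) in dict(L=(185,230,143,172),R=(288,330,148,176),full=(248,280,124,166),vial=(246,264,176,196)).items():
    q=P[v0:v1,u0:u1].reshape(-1,3); ok=d[v0:v1,u0:u1].ravel()>0
    m=ok&(q[:,2]>(66 if nm in 'LR' else 20))&(q[:,2]<100)
    r=cv2.minAreaRect(q[m,:2].astype(np.float32)); print(nm,m.sum(),q[m].mean(0).round(1),np.round(r[0],1),np.round(r[1],1),r[2],np.round(cv2.boxPoints(r),0).tolist())
    # colour mask + ray to plane z=76 using white bright top
    g=p[v0:v1,u0:u1].min(-1); bm=(g>(185 if nm in 'LR' else 120)).astype(np.uint8)
    c=env.get_calibration('top');K=c['intrinsics'];T=np.array(c['cam_to_world'])
    vv,uu=np.nonzero(bm); ray=np.stack([(uu+u0-K[0][2])/K[0][0],-(vv+v0-K[1][2])/K[1][1],-np.ones(len(uu))],-1)@T[:3,:3].T
    h={'L':76,'R':76,'full':40,'vial':79}[nm]
    w=T[:3,3]+ray*((h-T[2,3])/ray[:,2])[:,None]
    r=cv2.minAreaRect(w[:,:2].astype(np.float32)); print('  ray',len(w),np.round(r[0],1),np.round(r[1],1),r[2],np.round(cv2.boxPoints(r),0).tolist())
```

```text
L 293 [585.8 194.4  74.7] [586.6 195.1] [ 37.6 107.9] 0.9821549654006958 [[567.0, 249.0], [569.0, 141.0], [606.0, 141.0], [604.0, 249.0]]
  ray 264 [586.1 196.6] [ 34.  103.7] 0.33967775106430054 [[569.0, 248.0], [569.0, 145.0], [603.0, 145.0], [603.0, 249.0]]
R 279 [ 564.6 -185.9   75.7] [ 564.8 -185.9] [107.8  36.5] 84.343505859375 [[541.0, -238.0], [578.0, -241.0], [588.0, -134.0], [552.0, -130.0]]
  ray 341 [ 557.5 -183.6] [108.1  47.3] 83.72737884521484 [[528.0, -235.0], [575.0, -240.0], [587.0, -133.0], [540.0, -127.0]]
full 349 [639.1 -17.1  34.9] [633.1 -16.7] [ 72.1 111. ] 84.80780792236328 [[575.0, -48.0], [685.0, -58.0], [692.0, 14.0], [581.0, 24.0]]
  ray 484 [630.7 -15. ] [ 75.2 113. ] 84.69690704345703 [[571.0, -47.0], [683.0, -58.0], [690.0, 17.0], [578.0, 28.0]]
vial 37 [468.4  15.   65.4] [469.4  14.7] [18.5 17.6] 84.0669937133789 [[460.0, 6.0], [477.0, 5.0], [479.0, 23.0], [462.0, 25.0]]
  ray 31 [469.2  17.8] [18.2 18.4] 89.71760559082031 [[460.0, 9.0], [478.0, 9.0], [478.0, 27.0], [460.0, 27.0]]
```

Request:
{"method": "carry_out", "body": {"series": [[0.409,-0.289,0,25,0],[0.409,-0.289,0,25,0],[0.409,-0.289,0,25,0],[0.409,-0.289,0,25,0],[0.409,-0.289,0,25,0],[0.409,-0.289,0,25,0],[0.409,-0.289,0,25,0],[0.409,-0.289,0,25,0],[0.409,-0.289,0,25,0],[0.409,-0.289,0,25,0],[0.409,-0.289,0,25,0],[0.409,-0.289,0,25,0],[0.409,-0.289,0.03,25,0],[0.409,-0.289,0.06,25,0],[0.409,-0.289,0.09,25,0],[0.409,-0.289,0.1,25,0],[0.409,-0.289,0.1,25,0]]}}

```text
t: 2.22
eef_pos: [498.0, -179.9, 304.7]
tcp_rot: [-3.141, 0.001, -0.095]
ft_force: [0.1, -0.9, -0.1]
opening: 0.005
grip_force: 0.0
```

Request:
{"method": "carry_out", "body": {"series": [[0,0,0.03,0,0],[0,0,0.049,0,0],[0.01,0,0.049,0,0],[0.02,0,0.049,0,0],[0.027,0,0.049,0,0],[0.032,0,0.049,0,0],[0.037,0,0.049,0,0],[0.042,0,0.049,0,0],[0.046,0,0.049,0,0],[0.05,0,0.049,0,0],[0.054,0,0.049,0,0],[0.058,0,0.049,0,0]]}}

```text
t: 3.72
eef_pos: [556.0, -185.0, 255.7]
tcp_rot: [3.142, -0.0, -0.095]
ft_force: [-1.1, 0.1, 0.8]
opening: 0.006
grip_force: 0.0
```

Run:
```python
from h import *
p,d=env.read_camera('side'); q,_=env.read_camera('top')
a=cv2.resize(p[60:200,190:340],(600,560)[:2],interpolation=2)[:400]
cv2.imwrite('pics/s1.png',cv2.resize(np.hstack([p[90:200,200:310],q[120:230,240:350]]),(800,400),interpolation=2)[:,:,::-1])
```

```text
(no output)
```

View pics/s1.png

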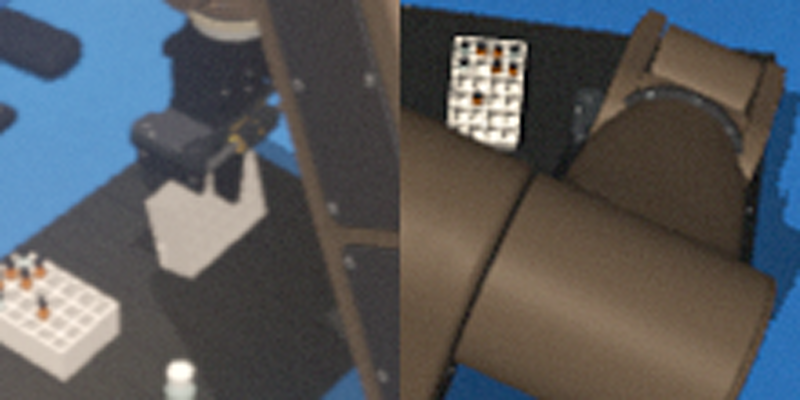

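The side crop shows the fingers on the tray (about 205,210 in the crop) and the tray beginning to lean away. The full tray is untouched, so I continue.

Request:
{"method": "carry_out", "body": {"series": [[0.004,0,0,0,0],[0.008,0,0,0,0],[0.012,0,0,0,0],[0.016,0,0,0,0],[0.02,0,0,0,0],[0.024,0,0,0,0],[0.028,0,0,0,0],[0.032,0,0,0,0],[0.032,0,0,0,0],[0.032,0,0,0,0]]}}

```text
t: 5.08
eef_pos: [587.5, -187.9, 255.7]
tcp_rot: [3.142, 0.0, -0.095]
ft_force: [-0.9, 1.1, -0.2]
opening: 0.007
grip_force: 0.0
```

Run:
```python
from h import *
p,d=env.read_camera('side'); 
cv2.imwrite('pics/s2.png',cv2.resize(p[90:200,200:310],(500,500),interpolation=2)[:,:,::-1])
```

```text
(no output)
```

View pics/s2.png

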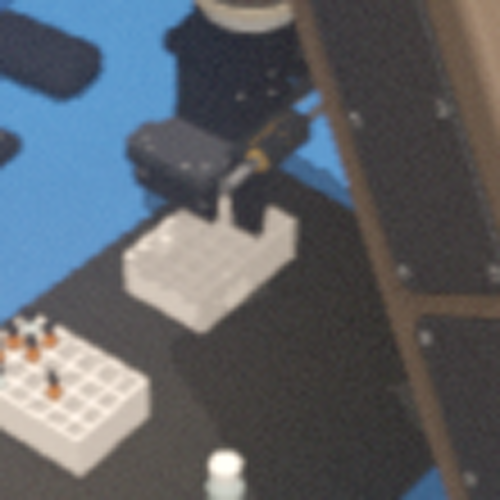

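The tray (215,265 in the crop) lies flat with its cells up. Next the left tray, pushed from its far side.

Request:
{"method": "carry_out", "body": {"series": [[0,0,-0.05,0,0],[0,0,-0.1,0,0],[0,0,-0.13,0,0],[0,0,-0.13,0,0],[0.03,-0.39,-0.13,-6.5,0],[0.03,-0.39,-0.13,-6.5,0],[0.03,-0.39,-0.13,-6.5,0],[0.03,-0.39,-0.13,-6.5,0],[0.03,-0.39,-0.13,-6.5,0],[0.03,-0.39,-0.13,-6.5,0],[0.03,-0.39,-0.13,-6.5,0],[0.03,-0.39,-0.13,-6.5,0],[0.03,-0.39,-0.13,-6.5,0],[0.03,-0.39,-0.13,-6.5,0],[0.03,-0.39,-0.1,-6.5,0],[0.03,-0.39,-0.07,-6.5,0],[0.03,-0.39,-0.07,-6.5,0]]}}

```text
t: 7.25
eef_pos: [654.2, 196.3, 324.0]
tcp_rot: [3.141, 0.004, 0.018]
ft_force: [0.0, 0.7, 1.5]
opening: 0.007
grip_force: 0.0
```

Run:
```python
from h import *
p,d=env.read_camera('side'); 
cv2.imwrite('pics/s3.png',cv2.resize(p[130:280,100:280],(720,600),interpolation=2)[:,:,::-1])
```

```text
(no output)
```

View pics/s3.png

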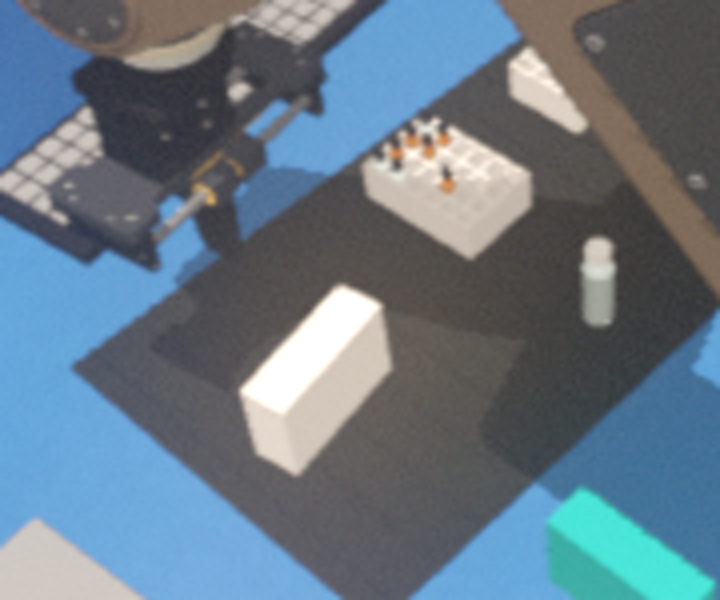

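The fingers (220,235) are clear behind the left tray (315,380). Now I lower and push towards the robot.

Request:
{"method": "carry_out", "body": {"series": [[0,0,0.035,0,0],[0,0,0.068,0,0],[-0.01,0,0.068,0,0],[-0.02,0,0.068,0,0],[-0.027,0,0.068,0,0],[-0.032,0,0.068,0,0],[-0.037,0,0.068,0,0],[-0.042,0,0.068,0,0],[-0.046,0,0.068,0,0],[-0.05,0,0.068,0,0],[-0.054,0,0.068,0,0],[-0.058,0,0.068,0,0],[-0.062,0,0.068,0,0],[-0.066,0,0.068,0,0],[-0.07,0,0.068,0,0],[-0.074,0,0.068,0,0],[-0.078,0,0.068,0,0],[-0.082,0,0.068,0,0],[-0.086,0,0.068,0,0],[-0.09,0,0.068,0,0]]}}

```text
t: 9.8
eef_pos: [564.0, 195.7, 257.7]
tcp_rot: [3.141, -0.0, 0.019]
ft_force: [0.1, -0.4, 0.6]
opening: 0.006
grip_force: 0.0
```

Request:
{"method": "carry_out", "body": {"series": [[0,0,0,0,0],[0,0,0,0,0],[0,0,-0.05,0,0],[0,0,-0.1,0,0],[0,0,-0.15,0,0],[0,0,-0.2,0,0],[0,0,-0.2,0,0],[0,0,-0.2,0,0]]}}

```text
t: 10.8
eef_pos: [564.1, 195.7, 457.1]
tcp_rot: [3.141, 0.001, 0.019]
ft_force: [-0.5, 0.4, 0.7]
opening: 0.006
grip_force: 0.0
```

Run:
```python
from h import *
p,d=shot('side','end');P=pts(d,'side')
for nm,(u0,u1,v0,v1) in dict(L=(140,220,190,270),R=(225,290,110,180)).items():
    q=P[v0:v1,u0:u1].reshape(-1,3);g=p[v0:v1,u0:u1].min(-1).ravel()
    m=(g>120)&(d[v0:v1,u0:u1].ravel()>0)&(q[:,2]<100); print(nm,m.sum(),q[m].mean(0).round(),np.percentile(q[m],[2,98],axis=0).round().tolist())
```

```text
L 1301 [533. 194.  24.] [[495.0, 27.0, 2.0], [589.0, 251.0, 40.0]]
R 957 [ 616. -186.   24.] [[578.0, -430.0, 1.0], [679.0, -35.0, 40.0]]
```

View pics/end.png

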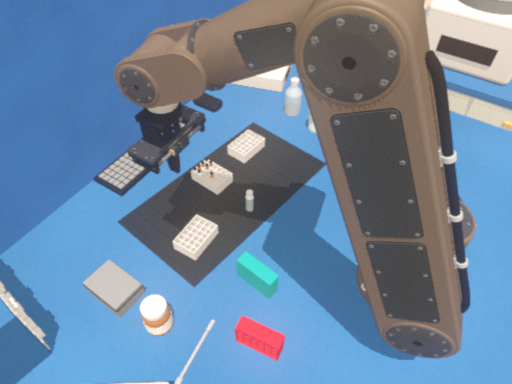

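Both trays, at (196,237) and (246,146), lie flat with their cells up and their tops at about 40 mm. The other things are undisturbed and the arm is clear.

```bash
python3 -c "
from cell import env
print(env.job_done())"
```

```text
the job is handed in; nothing more can be done
None
```

Both white trays now lie flat on their closed backs with their compartments facing up. The last picture shows the full tray and the other things it covers where they were; the arm hid the beaker from view. The job was handed in at about 11 s on the robot's clock, against the 46 s limit.

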